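# Reset the tripped pump relay and restart the pump

### The arm

A 6-joint arm with a two-finger parallel gripper is mounted at the origin on the work surface. World frame = base frame: x ahead of the robot, y to its left, z up, the work surface at z = 0. Lengths are in m, angles in rad, forces in N, time in s.
With the tool pointing down it reaches from about 0.35 to 0.875 m from the base axis. Payload 4.2 kg.
Tool frame: the origin (TCP) lies midway between the tips of the shut fingers; the grasp point (between the pads) lies 19 mm behind it (arm.hold_point_z is the distance from the TCP to the grasp point, in m); z points along the fingers, y is the line along which they close (so a half turn about z gives the same grasp; the last joint's range is limited). The gripper opens to 85 mm and grips with 20 to 120 N. Pads are 22 mm wide; open, the fingers measure 114 mm over their backs; the gripper's body (76 mm by 85 mm) begins 54 mm behind the grasp point. The pads swing forward as they close: fully open they stand 13 mm farther back than shut.
Start: joints at [1.459, 0.385, 0.008, 0, -1.194, -0.259], TCP at [0.226, 0.583, 0.206] pointing down, gripper open.
Joint ranges: [-3.14, 3.14], [-1.21, 2.06], [-1.07, 1.41], [-3.16, 2.05], [-2.99, -0.16], [-3.1, 3.1]. Speed limits (rad/s): [2.79, 2.79, 3.14, 3.14, 3.14, 3.14].

### API

Orientations are given as a 3x3 rotation matrix whose columns are the frame's x, y, z axes.
In Python, from cell import arm gives the robot as it stands.
- The arm moves only by the tool play_rows, never from a script. Its arguments are lists of equal length, an entry for each row: "delta_pos": the shift along the tool's x, y, z in m, a list of three; "turn": the turn about the tool's z in degrees; "claw": the closure, from 0 (fully open) to 1 (shut). A call has 1 to 8 rows; each row is the pose to reach, as a shift and turn from the pose commanded when the call began, along the tool's axes at that moment; what a row does not reach only later rows make up. A row lasts 1/10 s, in which the tool goes at most 50 mm and 8.59 degrees, less where a joint would pass 70% of its speed; a pose out of reach is approached as far as the arm can. A call with a gripper value outside its range is refused whole. The fingers move at their own pace and stop on an object; "squeeze" is the grip in N (left out, the last holds). Time passes only in rows, so rows that repeat a pose let the fingers close. It gives the time, the measured TCP pose, the force, the opening and the grip force at its end, in the units of the state.
- arm.observe(): the state, without advancing time (a new reading comes with each control period).
- arm.camera(name): name is "side" or "top"; returns the picture (384x512x3 uint8, red, green, blue); there is no depth.
- arm.get_calibration(name): a dict with "fx", "fy", "cx", "cy" (pixels), "eye" and "rotation" of the camera in the world. Camera axes: x right, y down, z forward; pixel columns grow to the right and rows downward; lengths in m; the calibration is good to about 2 mm. A picture is of the moment at which its call begins. get_calibration takes no time and is no camera call.
- arm.sign_off(): hands the job in; it is judged then, once.
The state is a dict: "time": time; "q": joint angles; "dq": joint speeds; "joint_torque": joint torques, N m; "position": TCP position; "tool_rot": TCP orientation; "force": force on the tool from outside, world axes, zero at the start; "moment": the same for the moment, N m; "grip_width": finger opening in m; "finger_force": force on a finger pad.
Only numpy, scipy, OpenCV 4.12 (cv2) and the standard library are available. Lean on these libraries where they do the work, as an engineer would, in place of code of your own. Each camera call takes 0.05 s, during which the arm holds its last target. There are 200 camera calls.

### The job

One of the three pump relays on the plank has tripped: its lamp is red and its blue reset cap has popped up. With closed fingertips gently push that cap fully home, then press the pump starter's green button all the way down and let it come back up. Do not touch the two healthy relays or the red button, and leave the jar, pipe offcut and loose fittings where they stand: nothing is to be picked up.

Things in the scene. Friction and masses are not known exactly. Their poses are not given: they have to be found in the camera images.
- plank: the timber mounting plank, 170 x 310 mm, 28 mm thick, fixed on the bench, carrying the three relays side by side along its length (95 mm between their centres, in any order). Origin: centre of its underside, y along its length
- relay_tripped: The TRIPPED relay: lamp red, reset cap popped up to 12 mm higher than the others. A grey and black box 90 x 70 mm, 60 mm tall, fixed on the plank. Origin: centre of its underside, 28 mm above the bench; z up; its round lamp, 15 mm across, is on top at x = +34 mm. Its reset cap is at x = +12 mm, y = 0, in a collar 26 mm across whose top is 64 mm above the origin.
- relay_b: A healthy relay (lamp green, cap home), may stand at any of the three places: grey and black box 90 x 70 mm, 60 mm tall, fixed on the plank. Origin: centre of its underside, 28 mm above the bench; z up; its round lamp, 15 mm across, is on top at x = +34 mm. Its reset cap is at x = +12 mm, y = 0, in a collar 26 mm across whose top is 64 mm above the origin.
- relay_c: Another healthy relay (lamp green, cap home), may stand at any of the three places: grey and black box 90 x 70 mm, 60 mm tall, fixed on the plank. Origin: centre of its underside, 28 mm above the bench; z up; its round lamp, 15 mm across, is on top at x = +34 mm. Its reset cap is at x = +12 mm, y = 0, in a collar 26 mm across whose top is 64 mm above the origin.
- reset_tripped (a joint): The tripped relay's round blue reset cap, 18 mm across, moving straight down. Joint value in m: 0 = popped fully out (16 mm above its collar), 0.012 = pushed fully home against a hard stop (its top 4 mm above its collar). Held by friction of about 4 N, no spring: it stays where it is left. Starts between 0 and 0.002.
- reset_tripped_top (a point): centre of the top face of the tripped relay's blue reset cap; moves with it, z up
- reset_b (a joint): relay_b's round blue reset cap, 18 mm across, moving straight down. Joint value in m: 0 = popped fully out (16 mm above its collar), 0.012 = pushed fully home against a hard stop (its top 4 mm above its collar). Held by friction of about 4 N, no spring: it stays where it is left. Starts home.
- reset_c (a joint): relay_c's round blue reset cap, 18 mm across, moving straight down. Joint value in m: 0 = popped fully out (16 mm above its collar), 0.012 = pushed fully home against a hard stop (its top 4 mm above its collar). Held by friction of about 4 N, no spring: it stays where it is left. Starts home.
- starter: the pump starter: a white box 90 x 160 mm, 64 mm tall with an aluminium top plate, fixed on the bench. Origin: centre of its underside; the green start button is 37 mm to its +y side, the red stop button 37 mm to its -y side
- start_button (a joint): The green START button: 14 mm radius push button on the starter, moving straight down against a spring: joint value in m, 0 = up, 0.006 = fully down (about 5 N). When up, its top is 86 mm above the bench, 10 mm proud of its black round housing (44 mm across); it springs back when let go.
- start_button_top (a point): centre of the top of the green start button, moves with it
- stop_button (a joint): The red STOP button (leave alone): 14 mm radius push button on the starter, moving straight down against a spring: joint value in m, 0 = up, 0.006 = fully down (about 5 N). When up, its top is 86 mm above the bench, 10 mm proud of its black round housing (44 mm across); it springs back when let go.
- stop_button_top (a point): centre of the top of the red stop button, moves with it
- jar: loose closed glass jar with a brass-coloured lid, 68 mm across, 100 mm tall, beyond the starter; origin at the centre of its underside
- pipe_offcut: loose grey plastic pipe offcut standing on end, 48 mm across, 85 mm tall, on the robot's side of the starter; origin at the centre of its underside
- coupling: loose copper coupling standing on the front strip of the plank, 28 mm across, 30 mm tall; origin at the centre of its underside
- plug: loose brass plug standing on the front strip of the plank, 30 mm across at its foot, 28 mm tall; origin at the centre of its underside

How it is judged:
By the outcome, as a careful person would: the job done as asked, in the order asked, and still so for the second after the job is handed in, with the robot touching nothing.
It also fails if it takes over 40 s, if anything falls off the work surface, if the arm or the gripper's body presses on something with over 40 N, if the wrist force passes 120 N, or if a joint passes its speed limit or range.

## Working session

There is one attempt and no reset: what is moved stays moved. The work goes in short steps, Python scripts to look and compute and a tool call to move; the robot and the scene stay as the last step left them, time stands still between calls to the robot, and variables do not carry over. Pictures are saved under pics/ and viewed, at most 10 in all, crops included, and the job is handed in when it is done.

Besides the shell and the picture viewer there is one more tool, called after "Request:" as name([rows], argument=value, ...), one row to a line, values as JSON. play_rows: Moves the arm, as the interface text tells. Its arguments: {"type":"object","properties":{"delta_pos":{"type":"array"},"turn":{"type":"array"},"claw":{"type":"array"},"squeeze":{"type":"number"}},"required":["delta_pos","turn","claw"]}

```bash
mkdir -p pics; python3 - <<'E'
from cell import arm
import cv2
for n in("side","top"):
    cv2.imwrite(f"pics/{n}0.png",arm.camera(n)[:,:,::-1]); c=arm.get_calibration(n); print(n,c)
o=arm.observe();print(o["time"],o["position"],o["tool_rot"],o["force"])
E
```

```text
side {'fx': 363.0157859750043, 'fy': 363.0157859750043, 'cx': 253.7880632417851, 'cy': 192.90390711487802, 'eye': array([0.12174896, 0.5216184 , 0.49444126]), 'rotation': array([[-0.82243152, -0.27764847,  0.49650551],
       [-0.56834932,  0.43816895, -0.6964101 ],
       [-0.0241961 , -0.85493819, -0.51816527]])}
top {'fx': 368.9474159765187, 'fy': 368.9474159765187, 'cx': 255.76594091264087, 'cy': 193.7555495254658, 'eye': array([ 0.42815297, -0.02785624,  0.826038  ]), 'rotation': array([[ 0.01226377, -0.99309515,  0.11666883],
       [-0.99990179, -0.01297125, -0.00530666],
       [ 0.00678336, -0.1165923 , -0.9931567 ]])}
0.1 [0.22624139 0.58197385 0.20502618] [[ 9.31981354e-01 -3.62505655e-01 -6.38028564e-04]
 [-3.62506202e-01 -9.31979378e-01 -1.92147334e-03]
 [ 1.01915484e-04  2.02206663e-03 -9.99997950e-01]] [ 0.39854731 -0.74578878  0.24912162]
```

View pics/side0.png

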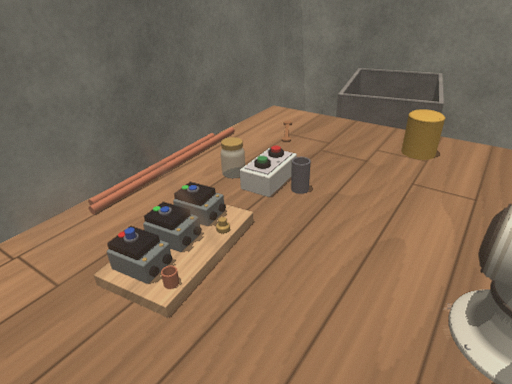

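View pics/top0.png

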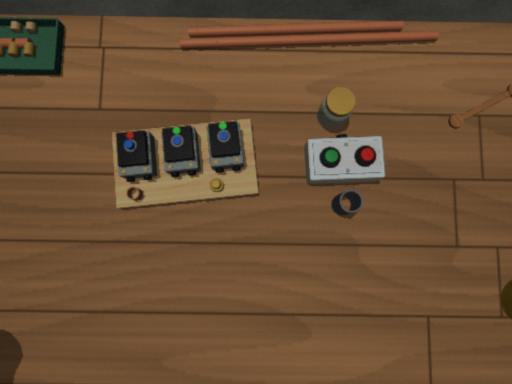

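The tripped relay is the nearest in the side view: red lamp at (121,237), raised cap at (130,232). In the top view it is the leftmost, with its cap at (130,145). The green button is at (263,161) in the side view and (332,157) in the top view. Next I triangulate both.

```bash
cat > h.py <<'E'
import cv2,numpy as np
from cell import arm
def blobs(img,kind):
    h=cv2.cvtColor(img,cv2.COLOR_RGB2HSV)
    lo,hi={"blue":((105,120,60),(128,255,255)),"green":((45,120,60),(85,255,255)),"red":((172,150,90),(180,255,255))}[kind]
    m=cv2.inRange(h,lo,hi)
    if kind=="red": m|=cv2.inRange(h,(0,190,90),(3,255,255))
    n,l,s,c=cv2.connectedComponentsWithStats(m)
    return [(c[i].round(1).tolist(),s[i].tolist()) for i in range(1,n) if s[i,4]>12]
def P(n):
    c=arm.get_calibration(n);R=np.array(c["rotation"]);K=np.array([[c["fx"],0,c["cx"]],[0,c["fy"],c["cy"]],[0,0,1]])
    return K@np.c_[R.T,-R.T@c["eye"]]
def tri(a,b):
    A,B=P("side"),P("top")
    X=cv2.triangulatePoints(A,B,np.float64(a),np.float64(b))[:,0];X=X/X[3]
    r=[(M@X)[:2]/(M@X)[2]-p for M,p in((A,a),(B,b))]
    return X[:3].round(4),np.round(r,1).tolist()
def plane(n,p,z):
    c=arm.get_calibration(n);d=np.array(c["rotation"])@[(p[0]-c["cx"])/c["fx"],(p[1]-c["cy"])/c["fy"],1]
    return (c["eye"]+d*(z-c["eye"][2])/d[2]).round(4)
E
python3 - <<'E'
from h import *
for n in("side","top"):
    im=cv2.imread(f"pics/{n}0.png")[:,:,::-1].copy()
    for k in("blue","green","red"): print(n,k,*blobs(im,k),sep="\n ")
    a,b=((90,210),(235,135)) if n=="side" else ((105,120),(300,130))
    cr=[cv2.resize(im[y:y+60,x:x+60],(400,400),interpolation=cv2.INTER_CUBIC) for x,y in(a,b)]
    cv2.imwrite(f"pics/c_{n}.png",np.hstack(cr)[:,:,::-1])
E
python3 -c "
import cv2,numpy as np
cv2.imwrite('pics/c.png',cv2.resize(np.vstack([cv2.imread('pics/c_side.png'),cv2.imread('pics/c_top.png')]),(600,600)))"
```

```text
side
 blue
 ([192.5, 187.0], [189, 185, 8, 5, 30])
 ([164.5, 208.7], [161, 206, 8, 6, 37])
 ([129.3, 230.3], [125, 227, 9, 7, 47])
side
 green
 ([184.6, 186.6], [182, 185, 6, 4, 20])
 ([156.3, 208.0], [153, 206, 8, 5, 27])
side
 red
top
 blue
 ([223.3, 135.4], [219, 132, 9, 8, 55])
 ([176.6, 140.0], [173, 136, 8, 9, 58])
 ([127.6, 143.4], [123, 139, 10, 10, 71])
top
 green
 ([222.2, 125.5], [218, 122, 9, 8, 55])
 ([176.0, 130.1], [172, 127, 9, 7, 53])
 ([331.0, 155.4], [325, 149, 13, 14, 142])
top
 red
 ([129.6, 135.1], [126, 132, 8, 7, 38])
 ([367.1, 153.9], [361, 148, 13, 13, 135])
```

View pics/c.png

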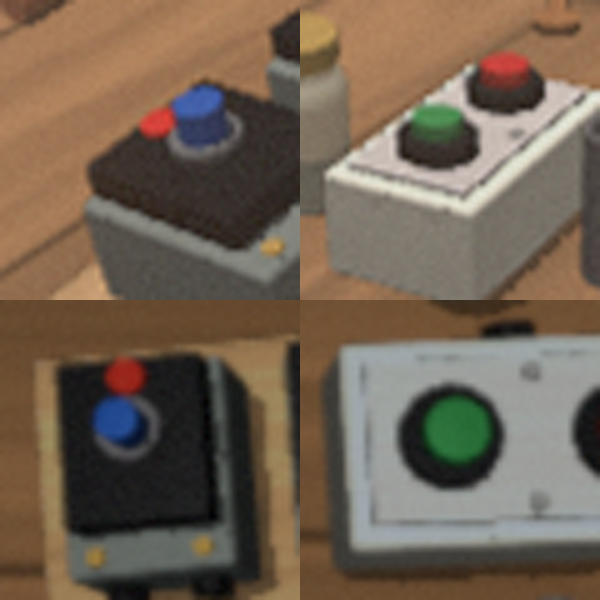

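The crop shows the raised blue cap beside the red lamp, with its top at side (129.4,229.8) and top (127.8,143.5). The green button's top is at side (262,157.5) and top (331,155.5).

```bash
python3 - <<'E'
from h import *
print("cap",tri((129.4,229.9),(127.7,143.4)),plane("top",(127.7,143.4),.107),plane("side",(129.4,229.9),.107))
print("b,c",plane("top",(176.6,140),.096),plane("side",(164.5,208.7),.096),plane("top",(223.3,135.4),.096),plane("side",(192.5,187),.096))
print("btn",tri((262,157.5),(331,155.4)),plane("top",(331,155.4),.086),plane("side",(262,157.5),.086))
print("stop",plane("top",(367.1,153.9),.086))
print("jar,pipe",plane("top",(341,102),.1),plane("top",(350,202),.085))
E
```

```text
cap (array([0.6101, 0.2244, 0.1061]), [[-0.2, -0.1], [0.1, 0.1]]) [0.6102 0.2243 0.107 ] [0.6085 0.225  0.107 ]
b,c [0.6214 0.1298 0.096 ] [0.6198 0.1318 0.096 ] [0.6322 0.0356 0.096 ] [0.6315 0.0376 0.096 ]
btn (array([ 0.5963, -0.185 ,  0.0854]), [[-0.0, -0.0], [0.0, 0.0]]) [ 0.5962 -0.1849  0.086 ] [ 0.5955 -0.1839  0.086 ]
stop [ 0.6003 -0.259   0.086 ]
jar,pipe [ 0.7046 -0.2037  0.1   ] [ 0.5009 -0.2224  0.085 ]
```

Request:
play_rows([
  [0.04,0.016,0],
  [0.08,0.032,0],
  [0.12,0.048,0],
  [0.16,0.064,0],
  [0.2,0.08,0],
  [0.24,0.096,0],
  [0.28,0.112,0],
  [0.32,0.128,0],
], turn=[0,0,0,0,0,0,0,0], claw=[1,1,1,1,1,1,1,1], squeeze=20)

```text
time: 0.9
position: [0.4791, 0.3457, 0.2056]
tool_rot: [[0.932, -0.362, -0.001], [-0.362, -0.932, -0.0], [-0.0, 0.001, -1.0]]
force: [-0.1, 0.0, -0.6]
grip_width: 0.0001
finger_force: 0.0
```

Request:
play_rows([
  [0.04,0.016,0.01],
  [0.08,0.032,0.025],
  [0.12,0.048,0.04],
  [0.15,0.06,0.05],
  [0.167,0.066,0.055],
  [0.167,0.066,0.055],
  [0.167,0.066,0.055],
], turn=[0,0,0,0,0,0,0], claw=[1,1,1,1,1,1,1])

```text
time: 1.6
position: [0.6099, 0.2254, 0.1509]
tool_rot: [[0.932, -0.363, -0.0], [-0.363, -0.932, -0.0], [-0.0, 0.0, -1.0]]
force: [0.4, -1.1, 0.3]
grip_width: 0.0002
finger_force: 0.0
```

Request:
play_rows([
  [0,0,0.012],
  [0,0,0.025],
  [0,0,0.034],
  [0,0,0.037],
  [0,0,0.037],
], turn=[0,0,0,0,0], claw=[1,1,1,1,1])

```text
time: 2.1
position: [0.6095, 0.2253, 0.1131]
tool_rot: [[0.932, -0.362, -0.001], [-0.362, -0.932, -0.001], [-0.001, 0.001, -1.0]]
force: [-0.4, -0.5, -0.5]
grip_width: -0.0004
finger_force: 0.0
```

```bash
python3 - <<'E'
from h import *
im=[]
for n,(x,y) in(("side",(95,190)),("top",(90,100))):
    im.append(cv2.resize(arm.camera(n)[y:y+75,x:x+75],(400,400),interpolation=cv2.INTER_CUBIC))
cv2.imwrite("pics/d.png",np.hstack(im)[:,:,::-1])
E
```

```text
(no output)
```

View pics/d.png

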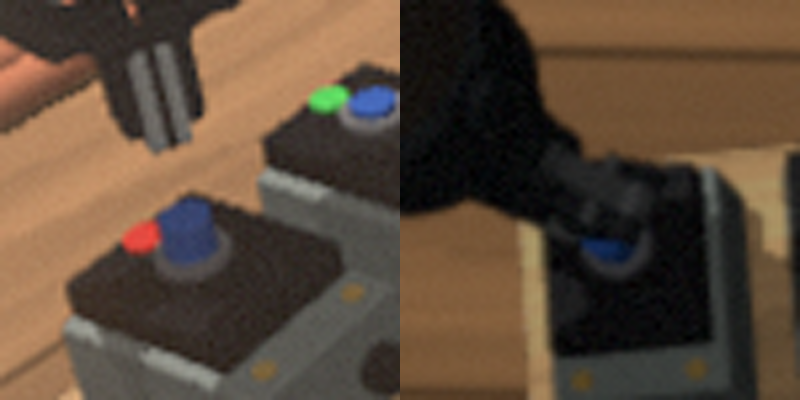

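The side view shows the fingertip ends at about (126,218), higher and farther out than the cap top at (130,231). The top view shows the tip hiding the far part of the cap. I'll compare this with where the reported TCP should appear.

```bash
python3 - <<'E'
from h import *
o=arm.observe();p=o["position"];print(p)
for n in("side","top"):
    v=P(n)@np.r_[p,1];print(n,v[:2]/v[2])
print(tri((125.5,218),(129,142)))
im=[]
for n,(x,y) in(("side",(95,180)),("top",(95,105))):
    a=arm.camera(n)[y:y+55,x:x+55].astype(float);a=255*(a/255)**.5
    im.append(cv2.resize(a.astype(np.uint8),(400,400),interpolation=cv2.INTER_CUBIC))
cv2.imwrite("pics/e.png",np.hstack(im)[:,:,::-1])
E
```

```text
[0.61025318 0.22548528 0.11428643]
side [127.72159902 226.41960047]
top [125.85367843 142.41014942]
(array([0.6123, 0.219 , 0.1262]), [[3.1, 0.8], [-1.8, -2.1]])
```

View pics/e.png

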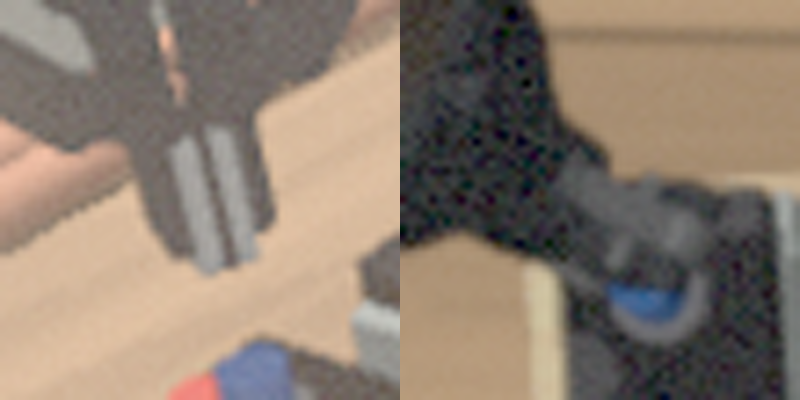

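```bash
python3 - <<'E'
from h import *
o=arm.observe();p=o["position"];R=np.array(o["tool_rot"])
im=[]
for n,(x,y) in(("side",(90,175)),("top",(90,100))):
    f=np.mean([arm.camera(n) for _ in range(6)],0)
    cv2.imwrite(f"pics/raw_{n}.png",f[:,:,::-1])
    a=255*(np.clip(f[y:y+65,x:x+65]*(1 if n=="side" else 1.5),0,255)/255)**.45
    a=cv2.resize(a.astype(np.uint8),(400,400),interpolation=cv2.INTER_CUBIC)
    def pr(X):
        v=P(n)@np.r_[X,1];return tuple(int(t) for t in (v[:2]/v[2]-[x-.5,y-.5])*400/65)
    for dz,c in((0,(255,0,0)),(-.02,(255,255,0))):
        q=[pr(p+R@[sx*.011,sy*.0145,dz]) for sx,sy in((1,1),(1,-1),(-1,-1),(-1,1))]
        cv2.polylines(a,[np.array(q)],True,c,1)
    im.append(a)
cv2.imwrite("pics/f.png",np.hstack(im)[:,:,::-1])
E
```

```text
[ WARN:0@3.816] global loadsave.cpp:1063 imwrite_ Unsupported depth image for selected encoder is fallbacked to CV_8U.
```

View pics/f.png

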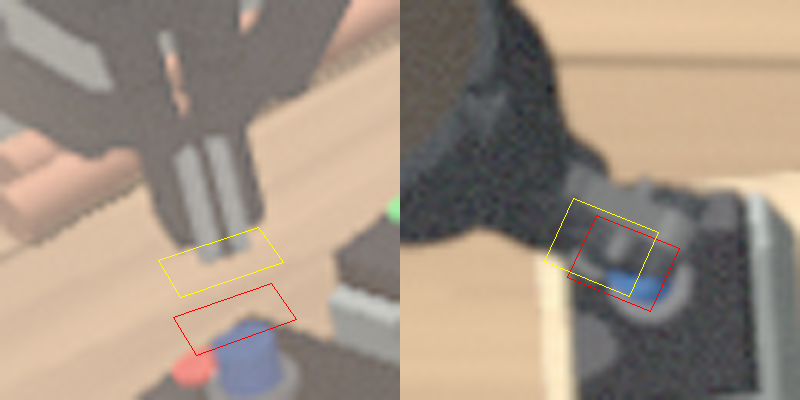

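The tips appear about 2 cm higher than the reported TCP, while the scene heights agree with the text. I'll descend in small steps and let the contact force settle it.

Request:
play_rows([
  [0,0,0.002],
  [0,0,0.004],
  [0,0,0.006],
  [0,0,0.008],
  [0,0,0.008],
], turn=[0,0,0,0,0], claw=[1,1,1,1,1])

```text
time: 3.4
position: [0.6098, 0.2251, 0.1055]
tool_rot: [[0.932, -0.362, -0.001], [-0.362, -0.932, -0.0], [-0.001, 0.001, -1.0]]
force: [-0.2, -0.3, 0.3]
grip_width: -0.0002
finger_force: 0.0
```

Request:
play_rows([
  [0,0,0.002],
  [0,0,0.004],
  [0,0,0.006],
  [0,0,0.008],
  [0,0,0.008],
], turn=[0,0,0,0,0], claw=[1,1,1,1,1])

```text
time: 3.9
position: [0.6098, 0.2251, 0.0976]
tool_rot: [[0.932, -0.362, -0.001], [-0.362, -0.932, -0.0], [-0.0, 0.001, -1.0]]
force: [-0.0, 0.4, -0.2]
grip_width: -0.0002
finger_force: 0.0
```

```bash
python3 - <<'E'
from h import *
im=[]
for n,(x,y) in(("side",(90,175)),("top",(90,100))):
    f=np.mean([arm.camera(n) for _ in range(2)],0)
    a=255*(np.clip(f[y:y+65,x:x+65]*(1 if n=="side" else 1.5),0,255)/255)**.45
    im.append(cv2.resize(a.astype(np.uint8),(400,400),interpolation=cv2.INTER_CUBIC))
cv2.imwrite("pics/g.png",np.hstack(im)[:,:,::-1]); print(arm.observe()["force"],arm.observe()["position"])
E
```

```text
[-0.1871627  -0.496487    0.89070949] [0.6101193  0.22527572 0.09810149]
```

View pics/g.png

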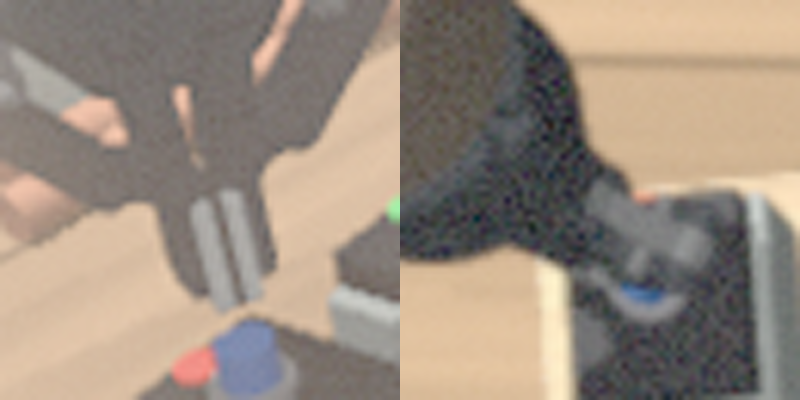

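The side view now shows the pad ends at about (128.5,224.5) px, roughly 5 px (10 mm) above the cap top and heading straight for it. The real tips end about 2 cm short of the reported TCP, so I carry on down, watching the force.

Request:
play_rows([
  [0,0,0.002],
  [0,0,0.004],
  [0,0,0.006],
  [0,0,0.008],
  [0,0,0.008],
], turn=[0,0,0,0,0], claw=[1,1,1,1,1])

```text
time: 4.6
position: [0.6098, 0.2251, 0.0895]
tool_rot: [[0.932, -0.362, -0.001], [-0.362, -0.932, -0.0], [-0.001, 0.001, -1.0]]
force: [0.1, -0.4, -0.6]
grip_width: -0.0005
finger_force: 0.0
```

Request:
play_rows([
  [0,0,0.001],
  [0,0,0.002],
  [0,0,0.003],
  [0,0,0.003],
], turn=[0,0,0,0], claw=[1,1,1,1])

```text
time: 5.0
position: [0.61, 0.2252, 0.0868]
tool_rot: [[0.932, -0.362, -0.0], [-0.362, -0.932, -0.0], [-0.0, 0.0, -1.0]]
force: [-0.3, 0.1, -0.3]
grip_width: -0.0003
finger_force: 0.0
```

Request:
play_rows([
  [0,0,0.001],
  [0,0,0.002],
  [0,0,0.003],
  [0,0,0.003],
], turn=[0,0,0,0], claw=[1,1,1,1])

```text
time: 5.4
position: [0.6099, 0.2252, 0.0838]
tool_rot: [[0.932, -0.362, -0.0], [-0.362, -0.932, -0.0], [-0.0, 0.0, -1.0]]
force: [-0.1, 0.1, -0.4]
grip_width: 0.0002
finger_force: 0.0
```

```bash
python3 - <<'E'
from h import *
im=[]
for n,(x,y) in(("side",(90,175)),("top",(90,100))):
    f=np.mean([arm.camera(n) for _ in range(2)],0)
    a=255*(np.clip(f[y:y+65,x:x+65]*(1 if n=="side" else 1.5),0,255)/255)**.45
    im.append(cv2.resize(a.astype(np.uint8),(400,400),interpolation=cv2.INTER_CUBIC))
cv2.imwrite("pics/i.png",np.hstack(im)[:,:,::-1]); print(arm.observe()["force"],arm.observe()["position"])
E
```

```text
[ 0.68173629 -0.1056935  -0.8892118 ] [0.61009592 0.2252431  0.08406708]
```

View pics/i.png

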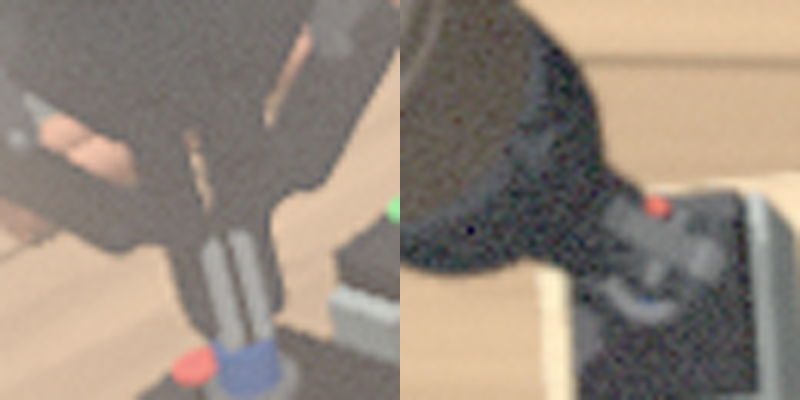

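The side view shows the tips just at the cap's top face, around (130,230) px. The top view has the cap almost covered by the gripper and the lamp clear. I continue in 1 mm steps.

Request:
play_rows([
  [0,0,0.001],
  [0,0,0.002],
  [0,0,0.003],
  [0,0,0.003],
], turn=[0,0,0,0], claw=[1,1,1,1])

```text
time: 6.0
position: [0.6101, 0.2253, 0.0813]
tool_rot: [[0.932, -0.362, 0.0], [-0.362, -0.932, -0.0], [0.0, 0.0, -1.0]]
force: [-0.2, -0.7, 1.7]
grip_width: 0.0002
finger_force: 1.0
```

Contact at about 0.0815 reported height, so full travel ends at about 0.070.

Request:
play_rows([
  [0,0,0.001],
  [0,0,0.002],
  [0,0,0.003],
  [0,0,0.004],
  [0,0,0.005],
  [0,0,0.005],
], turn=[0,0,0,0,0,0], claw=[1,1,1,1,1,1])

```text
time: 6.6
position: [0.6101, 0.2252, 0.0758]
tool_rot: [[0.932, -0.362, -0.0], [-0.362, -0.932, 0.0], [-0.0, 0.0, -1.0]]
force: [-1.7, -0.4, 1.9]
grip_width: 0.0005
finger_force: 1.5
```

Request:
play_rows([
  [0,0,0.001],
  [0,0,0.002],
  [0,0,0.003],
  [0,0,0.003],
], turn=[0,0,0,0], claw=[1,1,1,1])

```text
time: 7.0
position: [0.6101, 0.2252, 0.0728]
tool_rot: [[0.932, -0.362, 0.0], [-0.362, -0.932, 0.0], [0.0, -0.0, -1.0]]
force: [-0.7, -0.1, 2.6]
grip_width: 0.0001
finger_force: 1.4
```

Still moving against friction; 1 mm steps now until it meets the stop.

Request:
play_rows([
  [0,0,0.0005],
  [0,0,0.001],
  [0,0,0.001],
], turn=[0,0,0], claw=[1,1,1])

```text
time: 7.3
position: [0.6101, 0.2253, 0.072]
tool_rot: [[0.932, -0.362, 0.0], [-0.362, -0.932, 0.0], [0.0, -0.0, -1.0]]
force: [-1.7, 0.3, 3.3]
grip_width: 0.0003
finger_force: 1.7
```

Request:
play_rows([
  [0,0,0.0005],
  [0,0,0.001],
  [0,0,0.001],
], turn=[0,0,0], claw=[1,1,1])

```text
time: 7.6
position: [0.6101, 0.2252, 0.0709]
tool_rot: [[0.932, -0.362, 0.0], [-0.362, -0.932, 0.0], [0.0, -0.0, -1.0]]
force: [-0.9, -0.7, 2.8]
grip_width: -0.0
finger_force: 1.7
```

Request:
play_rows([
  [0,0,0.0005],
  [0,0,0.001],
  [0,0,0.001],
], turn=[0,0,0], claw=[1,1,1])

```text
time: 7.9
position: [0.6101, 0.2252, 0.0708]
tool_rot: [[0.932, -0.362, 0.0], [-0.362, -0.932, -0.0], [0.0, -0.0, -1.0]]
force: [-2.8, -0.7, 7.8]
grip_width: 0.0001
finger_force: 3.4
```

Request:
play_rows([
  [0,0,0.0005],
  [0,0,0.001],
  [0,0,0.001],
], turn=[0,0,0], claw=[1,1,1])

```text
time: 8.2
position: [0.6101, 0.2252, 0.0708]
tool_rot: [[0.932, -0.362, 0.001], [-0.362, -0.932, -0.0], [0.001, -0.0, -1.0]]
force: [-4.2, -0.9, 10.1]
grip_width: 0.0003
finger_force: 5.2
```

Hard stop reached: the height holds at 0.0708 while the force climbs to 10 N. That puts the real tips 25 mm above the reported TCP. I lift, check the cap, and move over to the starter.

Request:
play_rows([
  [0,0,-0.01],
  [0,0,-0.04],
  [0,0,-0.08],
  [0,0,-0.09],
], turn=[0,0,0,0], claw=[1,1,1,1])

```text
time: 8.6
position: [0.6127, 0.2263, 0.1639]
tool_rot: [[0.932, -0.362, 0.008], [-0.362, -0.932, 0.004], [0.006, -0.006, -1.0]]
force: [-0.4, 0.0, -0.1]
grip_width: -0.0002
finger_force: 0.0
```

Request:
play_rows([
  [0.014,0.04,0],
  [0.028,0.08,0],
  [0.042,0.12,0],
  [0.056,0.16,0],
  [0.07,0.2,0],
  [0.084,0.24,0],
  [0.098,0.28,0],
  [0.112,0.32,0],
], turn=[0,0,0,0,0,0,0,0], claw=[1,1,1,1,1,1,1,1])

```text
time: 9.4
position: [0.5981, -0.1152, 0.1585]
tool_rot: [[0.932, -0.363, -0.0], [-0.363, -0.932, 0.0], [-0.0, -0.0, -1.0]]
force: [0.3, -0.1, -0.7]
grip_width: 0.0001
finger_force: 0.0
```

Request:
play_rows([
  [0.012,0.035,0],
  [0.0236,0.0672,0],
  [0.0236,0.0672,0.03],
  [0.0236,0.0672,0.065],
  [0.0236,0.0672,0.078],
  [0.0236,0.0672,0.078],
], turn=[0,0,0,0,0,0], claw=[1,1,1,1,1,1])

```text
time: 10.0
position: [0.5945, -0.1846, 0.0784]
tool_rot: [[0.932, -0.363, -0.006], [-0.363, -0.932, 0.0], [-0.005, 0.002, -1.0]]
force: [0.2, -0.3, 0.0]
grip_width: -0.0
finger_force: 0.0
```

```bash
python3 - <<'E'
from h import *
im=[]
for n,w in(("side",((100,190),(225,105))),("top",((95,105),(295,110)))):
    f=np.mean([arm.camera(n) for _ in range(2)],0)
    print(n,blobs(f.astype(np.uint8),"blue"))
    im.append(np.hstack([cv2.resize((255*(f[y:y+75,x:x+75]/255)**.6).astype(np.uint8),(300,300),interpolation=cv2.INTER_CUBIC) for x,y in w]))
cv2.imwrite("pics/j.png",np.vstack(im)[:,:,::-1]); print(arm.observe()["force"],arm.observe()["position"])
E
```

```text
side [([192.5, 187.0], [189, 185, 8, 5, 30]), ([164.5, 208.7], [161, 206, 8, 6, 37]), ([130.1, 235.1], [126, 232, 9, 7, 51])]
top [([176.6, 140.0], [173, 136, 8, 9, 58]), ([129.6, 144.7], [126, 141, 9, 8, 56])]
[-0.33458864 -0.36727827 -1.101578  ] [ 0.59765735 -0.18470435  0.08294946]
```

View pics/j.png

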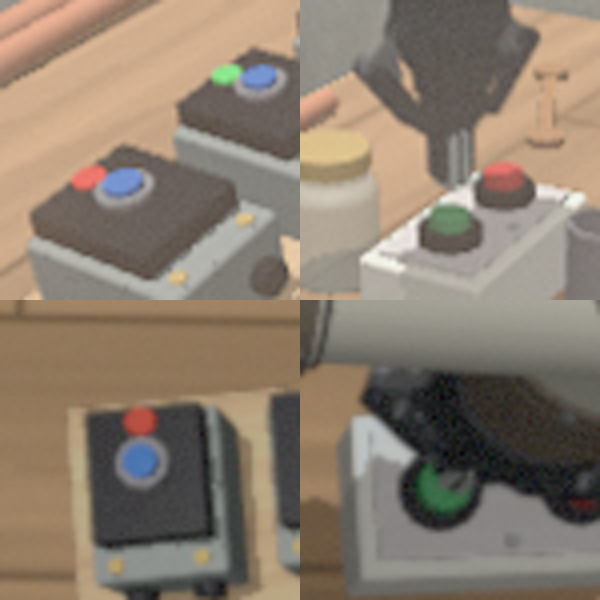

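The cap now sits flush in its collar like its neighbour's, and the lamp stays red. The tips are above the green button, aligned in the side view, and clear of the red one. Now I descend.

Request:
play_rows([
  [0,0,0.005],
  [0,0,0.01],
  [0,0,0.015],
  [0,0,0.018],
  [0,0,0.02],
  [0,0,0.02],
], turn=[0,0,0,0,0,0], claw=[1,1,1,1,1,1])

```text
time: 10.8
position: [0.5958, -0.1848, 0.0608]
tool_rot: [[0.932, -0.362, -0.001], [-0.362, -0.932, 0.0], [-0.001, 0.0, -1.0]]
force: [-1.7, 1.2, 1.7]
grip_width: -0.0
finger_force: 0.7
```

Request:
play_rows([
  [0,0,0.001],
  [0,0,0.002],
  [0,0,0.003],
  [0,0,0.004],
  [0,0,0.004],
], turn=[0,0,0,0,0], claw=[1,1,1,1,1])

```text
time: 11.3
position: [0.5961, -0.1848, 0.0572]
tool_rot: [[0.932, -0.362, 0.0], [-0.362, -0.932, -0.0], [0.0, 0.0, -1.0]]
force: [-1.8, -0.1, 3.3]
grip_width: -0.0001
finger_force: 1.7
```

```bash
python3 -c "
from h import *
print(tri((130.1,235.1),(129.6,144.7)))"
```

```text
(array([0.6108, 0.2248, 0.0942]), [[0.0, 0.0], [-0.0, -0.0]])
```

Request:
play_rows([
  [0,0,0.001],
  [0,0,0.002],
  [0,0,0.003],
  [0,0,0.003],
], turn=[0,0,0,0], claw=[1,1,1,1])

```text
time: 11.7
position: [0.5961, -0.1849, 0.0548]
tool_rot: [[0.932, -0.362, 0.0], [-0.362, -0.932, -0.0], [0.0, 0.0, -1.0]]
force: [-3.2, 1.0, 7.3]
grip_width: -0.0001
finger_force: 3.7
```

Request:
play_rows([
  [0,0,0.0005],
  [0,0,0.001],
  [0,0,0.001],
], turn=[0,0,0], claw=[1,1,1])

```text
time: 12.0
position: [0.5962, -0.1849, 0.0547]
tool_rot: [[0.932, -0.362, 0.0], [-0.362, -0.932, -0.001], [0.001, 0.0, -1.0]]
force: [-3.5, 1.5, 11.3]
grip_width: 0.0001
finger_force: 5.6
```

The button is at its stop (0.0547 holds while the force rises to 11 N). Now I lift clear.

Request:
play_rows([
  [0,0,-0.01],
  [0,0,-0.03],
  [0,0,-0.07],
  [0,0,-0.1],
  [0,0,-0.12],
  [0,0,-0.12],
  [0,0,-0.12],
], turn=[0,0,0,0,0,0,0], claw=[1,1,1,1,1,1,1])

```text
time: 12.7
position: [0.5961, -0.1845, 0.1725]
tool_rot: [[0.932, -0.363, 0.0], [-0.363, -0.932, 0.001], [-0.0, -0.001, -1.0]]
force: [-0.4, 0.4, 0.1]
grip_width: 0.0002
finger_force: 0.0
```

```bash
python3 - <<'E'
from h import *
f=arm.camera("side"); g=cv2.imread("pics/side0.png")[:,:,::-1]
print(blobs(f,"blue"))
for x0,y0,x1,y1 in((252,150,274,172),(290,155,312,195),(220,150,245,180),(160,262,182,290),(214,215,234,236)):
    print(np.abs(f[y0:y1,x0:x1].astype(int)-g[y0:y1,x0:x1]).mean().round(1))
o=arm.observe();print(o["position"],o["force"],o["time"])
E
```

```text
[([192.5, 187.0], [189, 185, 8, 5, 30]), ([164.5, 208.7], [161, 206, 8, 6, 37]), ([130.1, 235.1], [126, 232, 9, 7, 51])]
20.4
6.2
7.0
7.0
7.7
[ 0.59547566 -0.18452958  0.1715421 ] [-0.51747759  0.61076414 -0.02976514] 12.75
```

```bash
python3 - <<'E'
from h import *
f=arm.camera("side"); g=cv2.imread("pics/side0.png")[:,:,::-1]
cv2.imwrite("pics/k.png",np.hstack([cv2.resize(np.ascontiguousarray(a[130:200,225:295]),(400,400),interpolation=cv2.INTER_CUBIC) for a in(g,f)])[:,:,::-1])
E
```

```text
(no output)
```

View pics/k.png

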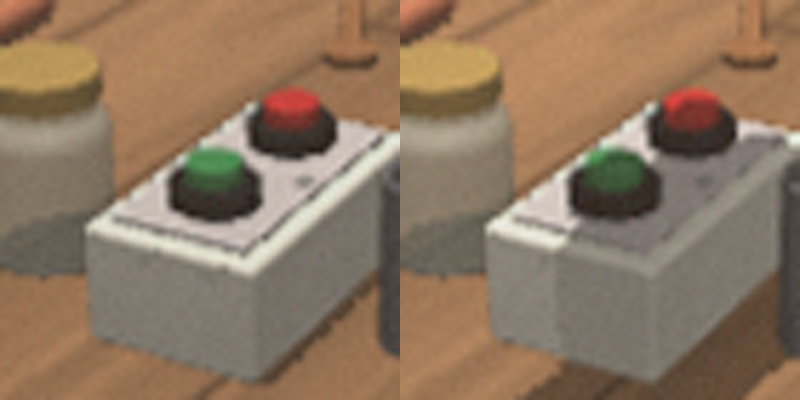

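The green button is back up at its old height. The only difference from the first picture is the arm's shadow, and the jar and pipe have not moved.

```bash
python3 -c "
from cell import arm
print(arm.sign_off())"
```

```text
the job is handed in; nothing more can be done
None
```

The tripped relay's cap was pushed to its hard stop (about 10 N), then the green button was pressed fully down (about 11 N) and sprang back up; nothing else appeared moved, and the job was handed in at about 13 s, though the relay's lamp still showed red.

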